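# Roll the snap caps home on a row of vials

### The arm

A 6-joint arm with a two-finger parallel gripper is mounted at the origin on the work surface. World frame = base frame: x ahead of the robot, y to its left, z up, the work surface at z = 0. Lengths are in m, angles in rad, forces in N, time in s.
With the tool pointing down it reaches from about 0.375 to 0.975 m from the base axis. Payload 3.8 kg.
Tool frame: the origin (TCP) lies at the very end of the fingers, on their centre line; the grasp point (between the pads) lies 19 mm behind it; z points along the fingers, y is the direction in which the jaws open and shut (so a half turn about z gives the same grasp; the last joint's range is limited). The gripper opens to 85 mm and grips with 20 to 120 N. Pads are 22 mm wide; open, the fingers measure 114 mm over their backs; the gripper's body (76 mm by 85 mm) begins 54 mm behind the grasp point. The pads swing forward as they close: fully open they stand 13 mm farther back than shut.
Start: joints at [1.265, 0.264, 1.604, -0, 1.274, -0.037], TCP at [0.179, 0.651, 0.231] pointing down, gripper open.
Joint ranges: [-2.63, 2.63], [-0.94, 2.18], [0.31, 2.57], [-1.31, 4.45], [0, 2.66], [-2.55, 2.55]. Speed limits (rad/s): [2.57, 2.57, 3.14, 3.14, 3.14, 3.14].

### API

Orientations are given as a rotation vector (axis times angle).
In Python, from workcell import status, read_camera, camera_info, order gives the robot as it stands.
- The arm moves only by the tool move_arm, never from a script. Its argument "deltas" is a list of rows, each a list of 3 entries, a list of its own where there are three numbers: the turn, a rotation vector about the world's x, y, z as a fraction of full scale, then the shift along the world's x, y, z as a fraction of full scale, then the closure, from -1 (fully open) to 1 (shut), so that 0 is half open. A call has 1 to 20 rows; each row is the pose to reach, as a shift and turn from the pose commanded when the call began; what a row does not reach only later rows make up. Full scale, the value 1, is 0.1 m for a shift and pi/2 rad for a turn. A row lasts 1/8 s, in which the tool goes at most 62.5 mm and 10.7 degrees, less where a joint would pass 70% of its speed; a pose out of reach is approached as far as the arm can. A call with a number of a shift or a turn outside -1 to 1 is refused whole. A call with a gripper value outside its range is refused whole. The fingers move at their own pace and stop on an object; "grip_force" is the grip in N (left out, the last holds). Time passes only in rows, so rows that repeat a pose let the fingers close. It gives the time, the measured TCP pose, the force and the opening at its end, in the units of the state.
- status.read_state(): the state, without advancing time (a new reading comes with each control period).
- read_camera(name): name is "scene" or "top" or "wrist"; returns (picture, depth): 384x512x3 uint8, red, green, blue; 384x512 float32, m along the optical axis (not along the pixel's ray), 0 where there is no reading.
- camera_info(name): a dict with "K" (3x3 intrinsics, pixels), "D" ([k1, k2, p1, p2, k3] as OpenCV has them; the pictures are not rectified), "R" (3x3) and "t" (3): a world point X has camera coordinates R X + t. Camera axes: x right, y down, z forward; pixel columns grow to the right and rows downward; lengths in m; the calibration is good to about 2 mm. A picture is of the moment at which its call begins: read the wrist's pose just before it. camera_info takes no time and is no camera call; for the wrist camera it gives the pose at the moment of the call.
- order.finish_job(): hands the job in, once; it reports no verdict.
The state is a dict: "time": time; "q": joint angles; "joint_vel": joint speeds; "joint_torque": joint torques, N m; "tool_pos": TCP position; "tcp_rot": TCP orientation; "wrist_force": force on the tool from outside, world axes, zero at the start; "torque": the same for the moment, N m; "width": opening from 0.0 (shut) to 1.0 (fully open).
Only numpy, scipy, OpenCV 4.12 (cv2) and the standard library are available. Lean on these libraries where they do the work, as an engineer would, in place of code of your own. Each camera call takes 0.05 s, during which the arm holds its last target. There are 200 camera calls.

### The job

Take the spring roller out of its rest and press its wheel onto the flat landing at one end of the vial rail, then roll it along the row to the landing at the other end in contact all the way, pressing steadily at about 15 N (never over 25 N, the glass would break), so that all six snap caps are fully home. Press the caps only with the roller, do not lift it off among the vials, then put it back upright in its rest, let go of it, and leave the bottle, the tip box and the beaker where they are.

Things in the scene. Friction and masses are not known exactly. Their poses are not given: they have to be found in the camera images.
- rack: Capping stand, fixed to the bench: dark base plate 250 x 90 x 12 mm, a 62 mm high post near each end, and clamped between the posts a rigid aluminium rail with six glass vials in a row. Origin: centre of the base's underside; x along the row, y across, z up. The rail's height and lean are set by hand, differ every time and are not part of this pose: feel for them.
- rail_foot_a (a point): Point on the base's top (12 mm above the bench) straight below the landing at the -x end of the rail, 83 mm from the middle of the row. Each end of the rail has such a flat landing, 26 mm long (x) x 30 mm wide, its top in line with the tops of caps that are fully home.
- rail_foot_b (a point): The same below the landing at the +x end. At the middle of the row, tops of landings and home caps lie on a line 70 to 90 mm above the bench; that line leans along x by up to 0.12 rad either way (a landing up to 10 mm higher or lower than the middle). Neither is reported.
- rest: Rest of the roller, fixed to the bench: open-topped upright grey box 58 (x) x 54 (y) x 70 mm high, walls 5 mm, inside 48 (x) x 44 (y) mm. Origin: centre of its underside; z up.
- rest_rim (a point): Centre of the mouth of the rest, at the height of its rim (70 mm above the bench). Axes as the rest.
- roller_grip (a point): Centre of the black handle of the spring roller: a block 20 (x) x 40 (y) x 64 (z) mm, z up. From 32 to 38 mm below this point is a steel plate 64 (x) x 60 (y) mm. In the rest the plate lies on the rim, this point 38 mm above the rim, the wheel hanging inside, roller and rest turned alike within 0.06 rad. Whole roller about 0.33 kg.
- roller_tread (a point): Lowest point of the roller's rubber-tyred wheel (diameter 36, width 22 mm, axle along y: it rolls along x), 98 mm below the handle's centre when unloaded. Its yoke (34 mm wide in y) springs up towards the handle by at most 12 mm: it gives from 5 N on, then 1 mm for each 2.5 N.
- media_bottle_mid (a point): Bystander: glass bottle with blue cap, diameter 72 mm, 150 mm high; the point is at its centre.
- tip_box_mid (a point): Bystander: pipette tip box, 85 x 120 x 63 mm high; the point is at its centre.
- beaker_mid (a point): Bystander: glass beaker, diameter 70 mm, 90 mm high; the point is at its centre.
- cap0 (a joint): Travel of the white snap cap (diameter 16 mm) at -55 mm along the stand's x from the middle of the row: 0 = stands 4 mm proud, 0.004 = fully home. It slides down under a push of about 7 N and stays where it is left.
- cap1 (a joint): Travel of the white snap cap (diameter 16 mm) at -33 mm along the stand's x from the middle of the row: 0 = stands 4 mm proud, 0.004 = fully home. It slides down under a push of about 7 N and stays where it is left.
- cap2 (a joint): Travel of the white snap cap (diameter 16 mm) at -11 mm along the stand's x from the middle of the row: 0 = stands 4 mm proud, 0.004 = fully home. It slides down under a push of about 7 N and stays where it is left.
- cap3 (a joint): Travel of the white snap cap (diameter 16 mm) at +11 mm along the stand's x from the middle of the row: 0 = stands 4 mm proud, 0.004 = fully home. It slides down under a push of about 7 N and stays where it is left.
- cap4 (a joint): Travel of the white snap cap (diameter 16 mm) at +33 mm along the stand's x from the middle of the row: 0 = stands 4 mm proud, 0.004 = fully home. It slides down under a push of about 7 N and stays where it is left.
- cap5 (a joint): Travel of the white snap cap (diameter 16 mm) at +55 mm along the stand's x from the middle of the row: 0 = stands 4 mm proud, 0.004 = fully home. It slides down under a push of about 7 N and stays where it is left.
Mind the look-alikes: they are no part of the job. Leave any green look-alike of the part that bears roller_grip alone.

How it is judged:
On the way, in this order (a step that is already met when the one before it is completed fails the run):
1. the roller's wheel is pressed on a landing at one end of the rail (over 6 N), no cap home yet ((x of roller_tread in the frame of rack above 0.066 m or x of roller_tread in the frame of rack below -0.066 m) and contact force between roller and rack above 6 N and not (value of joint cap0 above 0.0032 m) and not (value of joint cap1 above 0.0032 m) and not (value of joint cap2 above 0.0032 m) and not (value of joint cap3 above 0.0032 m) and not (value of joint cap4 above 0.0032 m) and not (value of joint cap5 above 0.0032 m)), for 0.15 s.
2. the wheel is pressed on a landing at the end of the row (over 6 N) and all six caps are home ((x of roller_tread in the frame of rack above 0.066 m or x of roller_tread in the frame of rack below -0.066 m) and contact force between roller and rack above 6 N and value of joint each of cap0, cap1, cap2, cap3, cap4, cap5 above 0.0032 m), for 0.15 s.
At the end, for the whole second after the job is handed in: all six caps at least 3.2 mm of their 4 mm down; the roller stands released and still in its rest, upright within 0.06 rad, its plate on the rim (within 5 mm) and its handle within 12 mm of the middle of the rest (value of joint each of cap0, cap1, cap2, cap3, cap4, cap5 above 0.0032 m and horizontal distance between roller_grip and rest_rim below 0.012 m and z of roller_grip in the frame of rest_rim between 0.033 and 0.043 m and angle between roller_grip's own z axis and vertical below 0.06 rad and linear speed of roller below 0.02 m/s and contact force between the fingers and roller below 0.1 N); the robot touches nothing.
It fails at once if the roller presses on the stand, its rail or vials with more than 25 N (contact force between roller and rack above 25 N).
It fails at once if the roller is off the rail among the vials after a cap has gone home and before all are home (x of roller_tread in the frame of rack between -0.062 and 0.062 m and y of roller_tread in the frame of rack between -0.06 and 0.06 m and value of joint any of cap0, cap1, cap2, cap3, cap4, cap5 above 0.0032 m and not (value of joint each of cap0, cap1, cap2, cap3, cap4, cap5 above 0.0032 m) and contact force between roller and rack below 0.3 N).
It fails at once if the gripper's fingers push on the stand or its caps (over 2 N) (contact force between the fingers and rack above 2 N).
It fails at once if the bottle, the tip box or the beaker is moved more than 20 mm (distance of any of media_bottle_mid, tip_box_mid, beaker_mid from where it was at the start of the episode above 0.02 m).
It also fails if it takes over 72 s, if anything falls off the work surface, if the arm or the gripper's body presses on something with over 40 N, if the wrist force passes 120 N, or if a joint passes its speed limit or range.

## Working session

There is one attempt and no reset: what is moved stays moved. The work goes in short steps, Python scripts to look and compute and a tool call to move; the robot and the scene stay as the last step left them, time stands still between calls to the robot, and variables do not carry over. Pictures are saved under pics/ and viewed, about 8 in all and at most 12, crops included, and the job is handed in when it is done.

Besides the shell and the picture viewer there is one more tool, called after "Emit:" in YAML: its name, and indented under it one key for each argument. move_arm: Moves the arm, as the interface text tells. Its arguments: {"type":"object","properties":{"deltas":{"type":"array","items":{"type":"array"}},"grip_force":{"type":"number"}},"required":["deltas"]}

```bash
mkdir -p pics; ls; cat > h.py <<'E'
import numpy as np, cv2
from workcell import status, read_camera, camera_info, order
def cam(n):
    i=camera_info(n); p,d=read_camera(n); return p,d,{k:np.array(v,float) for k,v in i.items() if k in 'KDRt'}
def world(i,d):
    h,w=d.shape; u,v=np.meshgrid(np.arange(w),np.arange(h))
    n=cv2.undistortPoints(np.stack([u,v],-1).reshape(-1,1,2).astype(float),i['K'],i['D']).reshape(h,w,2)
    c=np.dstack([n[...,0]*d,n[...,1]*d,d]); return (c-i['t'].ravel())@i['R']
def proj(i,P):
    return cv2.projectPoints(np.array(P,float).reshape(-1,3),cv2.Rodrigues(i['R'])[0],i['t'],i['K'],i['D'])[0].reshape(-1,2)
E
python3 - <<'E'
from h import *
s=status.read_state(); print(s)
ims=[]
for n in('top','scene'):
    p,d,i=cam(n); np.savez(n+'.npz',p=p,d=d,**i); ims.append(p); print(n,-i['R'].T@i['t'].ravel(),i['R'][2])
    cv2.imwrite(f'pics/{n}0.png',cv2.resize(p[...,::-1],None,fx=1.5,fy=1.5))
E
```

```text
pics
{'time': 0.0, 'q': array([ 1.26510125e+00,  2.64762381e-01,  1.60538208e+00,  2.58530238e-05,
        1.27366227e+00, -3.69085298e-02]), 'joint_vel': array([ 1.07438834e-04,  5.82453801e-05, -7.13193823e-04, -3.31918949e-04,
        1.29988733e-03,  9.13214678e-04]), 'joint_torque': array([-3.63670959e-03, -5.15119421e+01, -3.67303669e+01, -1.98742182e-04,
        1.28885399e-02,  2.33031983e-05]), 'tool_pos': array([0.17903583, 0.65007476, 0.22995142]), 'tcp_rot': array([-0.42089684, -3.11286272,  0.0034199 ]), 'wrist_force': array([-0.08667385,  0.22694094,  0.71721319]), 'torque': array([0.02247812, 0.0202683 , 0.02688097]), 'width': 0.9999911868454812}
top [0.37460948 0.01025481 1.38137313] [ 0.1633591  -0.00418994 -0.98655778]
scene [1.26005123 0.33873377 0.65987227] [-0.73521956 -0.34294025 -0.58467442]
```

View pics/top0.png

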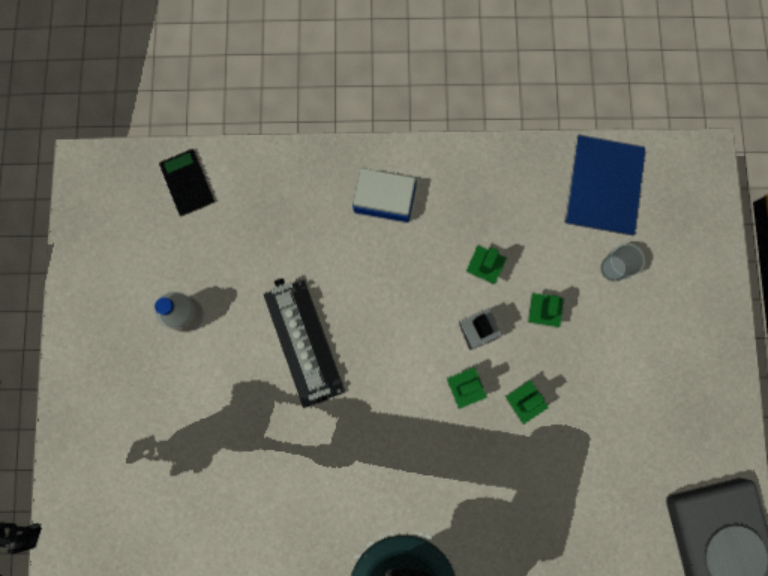

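View pics/scene0.png

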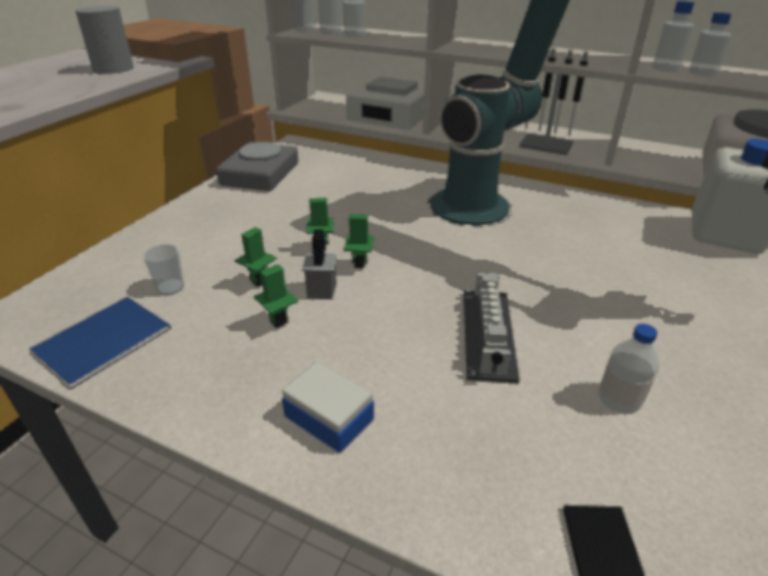

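The top view shows the black-handled roller in its grey rest at (484,326). The four green look-alikes are at (486,263), (548,309), (467,387) and (527,401). The stand runs from (283,290) to (320,400), the bottle is at (178,310), the tip box at (385,195) and the beaker at (622,262). The arm is outside this view. I choose the black one, the only one with a grey rest, and will check it in a crop.

```bash
python3 - <<'E'
from h import *
f=np.load('top.npz'); p,d=f['p'],f['d']; i={k:f[k] for k in 'KDRt'}
W=world(i,d); z=W[...,2]
print(i['K'][0,0])
h=cv2.cvtColor(p,cv2.COLOR_RGB2HSV)
def rep(n,m,c=None):
    P=W[m]; P=P[np.isfinite(P).all(1)]
    print(n,len(P),'med',np.round(np.median(P,0),4),'min',np.round(P.min(0),3),'max',np.round(P.max(0),3))
    if len(P)>5: 
        r=cv2.minAreaRect((P[:,:2]*1000).astype(np.float32)); print('   rect',np.round(r[0],1),np.round(r[1],1),round(r[2],1))
def box(a,b,c,e):
    m=np.zeros(d.shape,bool); m[int(b/1.5):int(e/1.5),int(a/1.5):int(c/1.5)]=1; return m
B=box(455,300,510,355)
rep('handle',B&(z>.125)); rep('plate',B&(z>.06)&(z<.09)); rep('all>.05',B&(z>.05))
R=box(255,270,350,410)
rep('base',R&(z>.006)&(z<.02)&(p.max(2)<70)); rep('rack>.04',R&(z>.045)); 
rep('bottle',box(145,285,215,340)&(z>.04)); rep('tip',box(345,160,425,225)&(z>.05)); rep('beaker',box(595,235,650,285)&(z>.06))
g=(h[...,0]>45)&(h[...,0]<75)&(h[...,1]>120)&(z>.05)
n,l,st,ce=cv2.connectedComponentsWithStats(g.astype(np.uint8))
for k in range(1,n):
    if st[k,4]>40: print(ce[k]*1.5); rep('green',(l==k)); rep('gtop',(l==k)&(z>.1))
s=np.load('scene.npz')['p']
a=cv2.resize(p[190:290,290:400,::-1],None,fx=5,fy=5,interpolation=cv2.INTER_CUBIC)
cv2.imwrite('pics/c1.png',a)
E
```

```text
446.96203693059437
handle 112 med [ 0.5098 -0.1602  0.1397] min [ 0.375 -0.174  0.13 ] max [0.53  0.01  1.381]
   rect [454.5 -74.9] [ 40.2 230. ] 33.2
plate 296 med [ 0.5049 -0.1533  0.076 ] min [ 0.473 -0.201  0.065] max [ 0.547 -0.122  0.089]
   rect [ 509.5 -161.2] [58.2 64.9] 23.4
all>.05 436 med [ 0.5067 -0.1559  0.0776] min [ 0.375 -0.201  0.065] max [0.547 0.01  1.381]
   rect [464.2 -82.5] [ 62.7 250.2] 29.9
base 1337 med [0.487  0.1886 0.0119] min [0.362 0.112 0.006] max [0.621 0.277 0.02 ]
   rect [492.2 193.8] [246.9  90.6] 19.9
rack>.04 993 med [0.491  0.1912 0.0635] min [0.371 0.01  0.045] max [0.615 0.252 1.381]
   rect [458.7 165.3] [330.8 122.6] 41.2
bottle 589 med [0.5481 0.4249 0.1061] min [0.375 0.01  0.04 ] max [0.589 0.474 1.381]
   rect [455.9 246.6] [494.7  72.2] 62.7
tip 988 med [0.7922 0.0238 0.0621] min [ 0.375 -0.038  0.051] max [0.847 0.086 1.381]
   rect [611.2  44. ] [119.2 462.9] 83.7
beaker 253 med [ 0.6411 -0.4641  0.0832] min [ 0.375 -0.489  0.06 ] max [0.673 0.01  1.381]
   rect [ 501.7 -247.1] [ 68.6 569.9] 33.1
[486.02238806 263.42910448]
green 4
[... 436 characters left out ...]
.5429 -0.2899  0.1282] min [ 0.375 -0.304  0.1  ] max [0.564 0.01  1.381]
   rect [ 456.6 -153.2] [ 35.9 364.1] 32.3
[466.09219858 387.21276596]
green 423 med [ 0.394  -0.1279  0.0673] min [ 0.358 -0.166  0.059] max [0.433 0.01  1.381]
   rect [375.6 -79.1] [ 61.1 167.9] 20.6
gtop 113 med [ 0.3944 -0.1299  0.1291] min [ 0.375 -0.153  0.102] max [0.411 0.01  1.381]
   rect [381.8 -72.1] [ 23.8 163.6] 13.3
[526.41939252 401.30957944]
green 428 med [ 0.3667 -0.2427  0.0677] min [ 0.327 -0.285  0.055] max [0.405 0.01  1.381]
   rect [ 353.3 -138.7] [ 76.2 291.2] 6.5
gtop 113 med [ 0.367  -0.2435  0.1286] min [ 0.351 -0.266  0.1  ] max [0.384 0.01  1.381]
   rect [ 363.2 -128.3] [ 32.2 276.2] 1.9
```

View pics/c1.png

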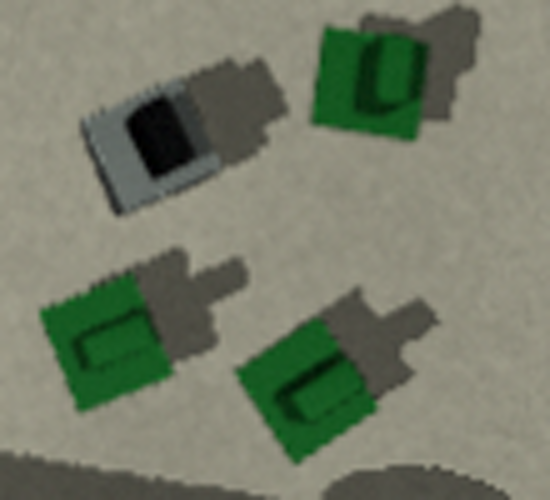

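The crop confirms the choice: a black handle on a grey steel plate over the grey rest at crop (165,135), with only green look-alikes around it. Next I redo the fits without the missing-depth pixels.

```bash
python3 - <<'E'
from h import *
for nm in('top','scene'):
    f=np.load(nm+'.npz'); p,d=f['p'],f['d']; i={k:f[k] for k in 'KDRt'}
    W=world(i,d); W[d==0]=9
    def rep(n,c,r,lo,hi,dark=None):
        m=(np.hypot(W[...,0]-c[0],W[...,1]-c[1])<r)&(W[...,2]>lo)&(W[...,2]<hi)
        if dark: m&=p.max(2)<dark
        P=W[m]; 
        if len(P)<6: print(n,len(P)); return
        q=cv2.minAreaRect((P[:,:2]*1000).astype(np.float32)); print(nm,n,len(P),'mean',np.round(P.mean(0),4),'med z',round(np.median(P[:,2]),4),'rect',np.round(q[0],1),np.round(q[1],1),round(q[2],1))
        return P
    h=(.51,-.16)
    rep('handletop',h,.04,.134,.15); rep('plate',h,.045,.07,.082); 
    rep('base',(.49,.193),.16,.006,.018,70)
    P=rep('rail',(.49,.193),.14,.055,.12)
    a=np.radians(19.9); e=np.array([np.cos(a),np.sin(a)]); n=np.array([-e[1],e[0]])
    X=(P[:,:2]-[.4922,.1938])@e; Y=(P[:,:2]-[.4922,.1938])@n
    for x in np.arange(-.12,.121,.01):
        m=abs(X-x)<.005
        if m.sum()>3: print('  x%.2f n%d y[%.3f %.3f] z med %.4f max %.4f'%(x,m.sum(),Y[m].min(),Y[m].max(),np.median(P[m,2]),P[m,2].max()))
E
```

```text
top handletop 104 mean [ 0.5102 -0.1604  0.1398] med z 0.1397 rect [ 510.4 -161. ] [38.8 20.8] 23.7
top plate 280 mean [ 0.5066 -0.1591  0.0759] med z 0.076 rect [ 509.5 -161.2] [58.2 64.9] 23.4
top base 1315 mean [0.4888 0.1893 0.0118] med z 0.0118 rect [492.2 193.8] [246.9  90.6] 19.9
top rail 879 mean [0.4971 0.195  0.0685] med z 0.0641 rect [493.8 195.4] [253.1  44.3] 20.4
  x-0.12 n7 y[-0.012 0.013] z med 0.0582 max 0.0647
  x-0.11 n52 y[-0.022 0.022] z med 0.0613 max 0.0672
  x-0.10 n5 y[-0.009 0.013] z med 0.0558 max 0.0593
  x-0.09 n37 y[-0.017 0.015] z med 0.0733 max 0.0796
  x-0.08 n41 y[-0.017 0.015] z med 0.0746 max 0.0818
  x-0.07 n33 y[-0.017 0.015] z med 0.0745 max 0.0820
  x-0.06 n29 y[-0.017 0.016] z med 0.0597 max 0.0823
  x-0.05 n39 y[-0.017 0.017] z med 0.0635 max 0.0856
  x-0.04 n42 y[-0.016 0.017] z med 0.0592 max 0.0871
  x-0.03 n32 y[-0.017 0.017] z med 0.0770 max 0.0860
  x-0.02 n40 y[-0.017 0.016] z med 0.0606 max 0.0849
  x-0.01 n39 y[-0.016 0.016] z med 0.0663 max 0.0873
  x-0.00 n33 y[-0.016 0.017] z med 0.0614 max 0.0861
  x0.01 n46 y[-0.017 0.017] z med
[... 1535 characters left out ...]
 med 0.0738 max 0.0831
  x-0.00 n22 y[-0.015 0.018] z med 0.0599 max 0.0840
  x0.01 n27 y[-0.016 0.017] z med 0.0687 max 0.0838
  x0.02 n29 y[-0.014 0.016] z med 0.0717 max 0.0837
  x0.03 n26 y[-0.015 0.018] z med 0.0626 max 0.0843
  x0.04 n35 y[-0.015 0.017] z med 0.0748 max 0.0847
  x0.05 n19 y[-0.015 0.009] z med 0.0820 max 0.0862
  x0.06 n33 y[-0.016 0.008] z med 0.0784 max 0.0862
  x0.07 n14 y[-0.016 0.014] z med 0.0819 max 0.0835
  x0.08 n35 y[-0.015 0.016] z med 0.0821 max 0.0849
  x0.09 n45 y[-0.015 0.015] z med 0.0829 max 0.0843
  x0.10 n112 y[-0.016 0.015] z med 0.0668 max 0.0858
  x0.11 n35 y[-0.019 0.020] z med 0.0608 max 0.0622
  x0.12 n32 y[-0.019 0.021] z med 0.0608 max 0.0674
```

Emit:
move_arm:
  deltas:
    - [[0,0,-0.33],[0.66,-1,0.5],-1]
    - [[0,0,-0.33],[0.66,-1,0.5],-1]
    - [[0,0,-0.33],[0.66,-1,0.5],-1]
    - [[0,0,-0.33],[0.66,-1,0.5],-1]

```text
time: 0.6
tool_pos: [0.2458, 0.5502, 0.2816]
tcp_rot: [-1.205, -2.901, -0.001]
wrist_force: [-0.4, -0.3, -0.8]
width: 1.002
```

Emit:
move_arm:
  deltas:
    - [[0,0,-0.33],[0.66,-1,0],-1]
    - [[0,0,-0.33],[0.66,-1,0],-1]
    - [[0,0,-0.33],[0.66,-1,0],-1]
    - [[0,0,-0.33],[0.66,-1,0],-1]

```text
time: 1.1
tool_pos: [0.311, 0.4506, 0.2804]
tcp_rot: [-1.904, -2.499, 0.002]
wrist_force: [0.2, 0.5, -0.2]
width: 1.001
```

Emit:
move_arm:
  deltas:
    - [[0,0,-0.33],[0.66,-1,0],-1]
    - [[0,0,-0.33],[0.66,-1,0],-1]
    - [[0,0,-0.33],[0.66,-1,0],-1]
    - [[0,0,-0.33],[0.66,-1,0],-1]

```text
time: 1.6
tool_pos: [0.3771, 0.3511, 0.2808]
tcp_rot: [-2.479, -1.93, 0.001]
wrist_force: [0.0, 0.2, -0.3]
width: 0.999
```

Emit:
move_arm:
  deltas:
    - [[0,0,-0.33],[0.66,-1,0],-1]
    - [[0,0,-0.33],[0.66,-1,0],-1]
    - [[0,0,-0.33],[0.66,-1,0],-1]
    - [[0,0,-0.33],[0.66,-1,0],-1]

```text
time: 2.1
tool_pos: [0.4432, 0.2514, 0.2809]
tcp_rot: [-2.89, -1.231, 0.001]
wrist_force: [-0.4, 0.2, 0.5]
width: 0.999
```

Emit:
move_arm:
  deltas:
    - [[0,0,-0.12],[0.33,-0.6,0.3],-1]
    - [[0,0,-0.12],[0.33,-0.6,0.3],-1]
    - [[0,0,-0.12],[0.33,-0.6,0.3],-1]

```text
time: 2.48
tool_pos: [0.4763, 0.1916, 0.3115]
tcp_rot: [-2.993, -0.951, -0.001]
wrist_force: [0.8, 0.3, 0.3]
width: 1.001
```

```bash
python3 - <<'E'
from h import *
p,d,i=cam('wrist'); np.savez('w1.npz',p=p,d=d,**i); print(-i['R'].T@i['t'].ravel(),i['R'][2],status.read_state()['tool_pos'])
cv2.imwrite('pics/w1.png',p[...,::-1])
print(proj(i,[[.4945,.195,.012],[.5725,.2233,.083],[.4165,.1667,.0743]]))
E
```

```text
[0.54165385 0.2361035  0.45443883] [-0.25304678 -0.17805404 -0.95092801] [0.47567775 0.19186241 0.31086793]
[[260.2764502  134.36405498]
 [280.68610142  72.96270749]
 [243.96671913 202.10645265]]
```

View pics/w1.png

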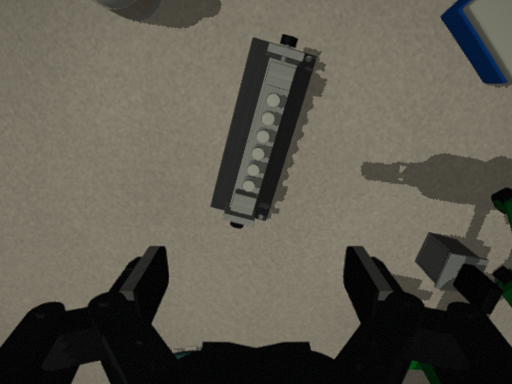

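The wrist view shows the stand with landings at about (281,73) and (243,205), close to my predictions of (280.7,73) and (244,202), with six white caps between. I'll refine from this depth image, then move on to the roller.

```bash
python3 - <<'E'
from h import *
f=np.load('w1.npz'); p,d=f['p'],f['d']; i={k:f[k] for k in 'KDRt'}
W=world(i,d); W[d==0]=9
c=np.array([.4945,.195]); near=np.hypot(W[...,0]-c[0],W[...,1]-c[1])<.15
P=W[near&(W[...,2]>.006)&(W[...,2]<.02)&(p.max(2)<75)]; q=cv2.minAreaRect((P[:,:2]*1e3).astype(np.float32)); print('base',q,np.median(P[:,2]))
for a in (19.9,):
    a=np.radians(a); e=np.array([np.cos(a),np.sin(a)]); n=np.array([-e[1],e[0]])
    X=(W[...,:2]-c)@e; Y=(W[...,:2]-c)@n
    for s in(-1,1):
        m=near&(abs(X-s*.083)<.016)&(abs(Y)<.03)&(W[...,2]>.068)&(W[...,2]<.095)
        P=W[m]; print(s,len(P),'X',np.round(np.percentile(X[m],[1,50,99]),4),'Y',np.round(np.percentile(Y[m],[1,50,99]),4),'z',np.round(np.percentile(P[:,2],[10,50,90]),4))
        m&=abs(X-s*.083)<.01
        A=np.c_[X[m],np.ones(m.sum())]; print(np.linalg.lstsq(A,W[m][:,2],rcond=None)[0])
    h=cv2.cvtColor(p,cv2.COLOR_RGB2HSV)
    m=near&(p.min(2)>165)&(W[...,2]>.07)
    k,l,st,ce=cv2.connectedComponentsWithStats(m.astype(np.uint8))
    for j in range(1,k):
        if st[j,4]>20: print(ce[j].round(),st[j,4],'X %.4f Y %.4f z %.4f'%(np.median(X[l==j]),np.median(Y[l==j]),np.median(W[l==j][:,2])))
E
```

```text
base ((492.2994689941406, 194.0880889892578), (249.1633758544922, 90.05796813964844), 19.82665252685547) 0.012179478419020352
-1 456 X [-0.0977 -0.0836 -0.0719] Y [-0.0139  0.0009  0.0155] z [0.0737 0.0754 0.0766]
[0.0237412 0.0775462]
1 631 X [0.0673 0.08   0.0924] Y [-0.0146  0.0003  0.015 ] z [0.0828 0.084  0.0851]
[0.04061646 0.08068307]
```

Emit:
move_arm:
  deltas:
    - [[0,0,-0.127],[0.33,-1,0],-1]
    - [[0,0,-0.127],[0.33,-1,0],-1]
    - [[0,0,-0.127],[0.33,-1,0],-1]

```text
time: 2.9
tool_pos: [0.509, 0.0901, 0.3101]
tcp_rot: [-3.075, -0.642, 0.003]
wrist_force: [-0.2, 0.8, 0.5]
width: 1.0
```

Emit:
move_arm:
  deltas:
    - [[0,0,0],[0,-1,-0.3],-1]
    - [[0,0,0],[0,-1,-0.3],-1]
    - [[0,0,0],[0,-1,-0.3],-1]

```text
time: 3.28
tool_pos: [0.5078, -0.0092, 0.2791]
tcp_rot: [-3.074, -0.642, 0.006]
wrist_force: [-0.8, 0.4, -0.5]
width: 0.996
```

Emit:
move_arm:
  deltas:
    - [[0,0,0],[0,-1,-0.5],-1]
    - [[0,0,0],[0,-1,-0.5],-1]
    - [[0,0,0],[0,-1,-0.5],-1]

```text
time: 3.65
tool_pos: [0.508, -0.1088, 0.2289]
tcp_rot: [-3.073, -0.641, 0.006]
wrist_force: [-0.3, 0.9, -0.0]
width: 1.0
```

```bash
python3 - <<'E'
from h import *
p,d,i=cam('wrist'); s=status.read_state(); T=cv2.Rodrigues(s['tcp_rot'])[0]; print(s['tool_pos'],np.degrees(np.arctan2(T[1,1],T[0,1])),T[:,2],s['q'])
cv2.imwrite('pics/w2.png',p[...,::-1])
W=world(i,d); W[d==0]=9
near=np.hypot(W[...,0]-.51,W[...,1]+.16)<.05
for lo,hi in((.134,.146),(.068,.084)):
    P=W[near&(W[...,2]>lo)&(W[...,2]<hi)]; print(len(P),cv2.minAreaRect((P[:,:2]*1e3).astype(np.float32)) if len(P)>5 else '',P.mean(0))
E
```

```text
[ 0.5088427  -0.10780432  0.23018868] -66.40662317337495 [-0.00215663  0.00196819 -0.99999574] [-2.57571059e-01 -2.82511147e-02  1.93074988e+00  1.43068221e-03
  1.24168106e+00  9.00977419e-01]
1137 ((509.0081481933594, -160.6656036376953), (40.09734344482422, 20.29770851135254), 23.63589859008789) [ 0.5101225  -0.15941569  0.13965738]
2303 ((508.8902282714844, -160.76512145996094), (60.56163024902344, 64.53369903564453), 23.576988220214844) [ 0.51264697 -0.15455571  0.07627235]
```

View pics/w2.png

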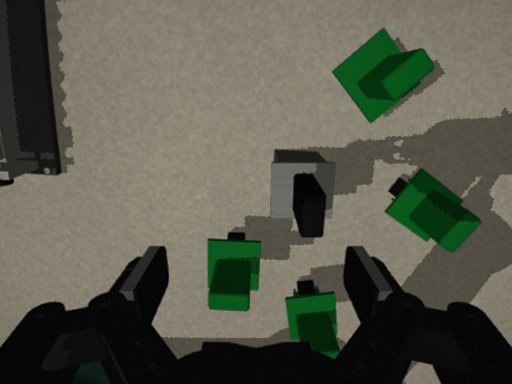

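The wrist view shows the black handle at about (312,205) on its grey plate, with the green ones well clear. Handle centre is (0.509, -0.161), 23.6°, top at 0.140 m and plate at 0.076 m, all as described. Going down to grasp.

Emit:
move_arm:
  deltas:
    - [[0,0,0],[0,-0.53,-0.3],-1]
    - [[0,0,0],[0,-0.53,-0.3],-1]
    - [[0,0,0],[0,-0.53,-0.6],-1]
    - [[0,0,0],[0,-0.53,-1],-1]
    - [[0,0,0],[0,-0.53,-1],-1]
  grip_force: 90

```text
time: 4.32
tool_pos: [0.5074, -0.159, 0.1291]
tcp_rot: [-3.071, -0.644, 0.007]
wrist_force: [-0.1, -0.5, 0.3]
width: 0.998
```

```bash
python3 -c "
from h import *
print(status.read_state())"
```

```text
{'time': 4.325, 'q': array([-3.51197995e-01,  8.63400723e-02,  2.00969192e+00,  1.15242734e-03,
        1.05179810e+00,  8.05307767e-01]), 'joint_vel': array([-0.00778829, -0.03294246, -0.05782302, -0.00638565,  0.01737388,
       -0.00479471]), 'joint_torque': array([-2.22900216e-01, -3.74966705e+01, -3.32711220e+01, -8.40565976e-03,
       -3.43761379e-01,  6.13453769e-03]), 'tool_pos': array([ 0.50742463, -0.15902442,  0.1290862 ]), 'tcp_rot': array([-3.07054545, -0.64438406,  0.00746867]), 'wrist_force': array([-0.10684492, -0.52388622,  0.28035978]), 'torque': array([0.0107339 , 0.00661091, 0.02798865]), 'width': 0.9983297603043066}
```

Emit:
move_arm:
  deltas:
    - [[0,0,0],[0.01,-0.01,-0.3],-1]
    - [[0,0,0],[0.01,-0.01,-0.43],-1]
    - [[0,0,0],[0.01,-0.01,-0.43],-1]
    - [[0,0,0],[0.01,-0.01,-0.43],1]
    - [[0,0,0],[0.01,-0.01,-0.43],1]
    - [[0,0,0],[0.01,-0.01,-0.43],1]
    - [[0,0,0],[0.01,-0.01,-0.43],1]
    - [[0,0,0],[0.01,-0.01,-0.43],1]

```text
time: 5.32
tool_pos: [0.5104, -0.163, 0.089]
tcp_rot: [-3.075, -0.641, -0.0]
wrist_force: [-0.9, 2.8, 5.9]
width: 0.222
```

Emit:
move_arm:
  deltas:
    - [[0,0,0],[0,0,0.1],1]
    - [[0,0,0],[0,0,0.4],1]
    - [[0,0,0],[0,0,0.8],1]
    - [[0,0,0],[0,0,1],1]
    - [[0,0,0],[0,0,1],1]
    - [[0,0,0],[0,0,1],1]

```text
time: 6.08
tool_pos: [0.5092, -0.163, 0.1867]
tcp_rot: [-3.074, -0.641, 0.003]
wrist_force: [0.1, 1.0, -4.2]
width: 0.221
```

```bash
python3 - <<'E'
from h import *
p,d,i=cam('wrist'); cv2.imwrite('pics/w3.png',p[...,::-1]); W=world(i,d); W[d==0]=9
m=(np.hypot(W[...,0]-.51,W[...,1]+.16)<.05)
# plate of the held roller (grey, z ~ .17) and the handle
for lo,hi in((.15,.19),(.225,.245)):
    P=W[m&(W[...,2]>lo)&(W[...,2]<hi)]; print(len(P), np.round(np.percentile(P,[5,50,95],axis=0),4) if len(P) else '')
# rest rim & box alone
P=W[m&(W[...,2]>.062)&(W[...,2]<.078)]; print(len(P)); 
if len(P)>20: print(cv2.minAreaRect((P[:,:2]*1e3).astype(np.float32)),np.median(P[:,2]))
F=[]
for k in range(6):
    s=status.read_state(); F.append(s['wrist_force']); read_camera('wrist')
print(np.mean(F,0),np.std(F,0),s['tool_pos'],s['time'],s['width'])
E
```

```text
5720 [[ 0.5001 -0.1884  0.1725]
 [ 0.526  -0.1549  0.174 ]
 [ 0.5427 -0.1306  0.1805]]
12497 [[ 0.4938 -0.1973  0.2295]
 [ 0.5161 -0.1615  0.2382]
 [ 0.5338 -0.1284  0.2441]]
799
((520.9483032226562, -156.51602172851562), (31.29961585998535, 54.14506530761719), 21.89554214477539) 0.06974894245180553
[-0.31721311  0.40474427 -4.01544844] [0.44324983 0.4523107  0.32991031] [ 0.50969749 -0.16306362  0.18720291] 6.375 0.2187395186289734
```

View pics/w3.png

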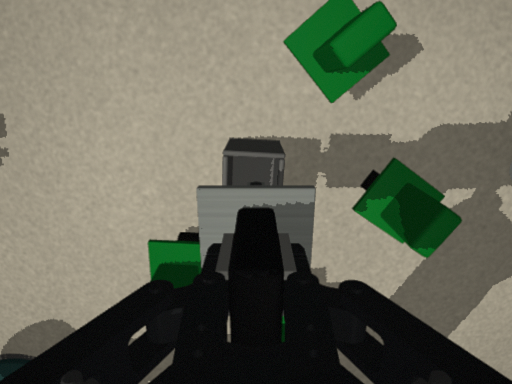

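The wrist view shows the roller held squarely: handle at (256,260), plate at (256,215) level, rest empty behind it at (253,160). The plate is 13 mm below the TCP, so the tread is about 79 mm below the TCP. Carrying it to the -x landing, turning +86.2°.

Emit:
move_arm:
  deltas:
    - [[0,0,0.1],[0,0.4,0.2],1]
    - [[0,0,0.24],[0,0.8,0.2],1]
    - [[0,0,0.24],[0,0.8,0.2],1]
    - [[0,0,0.24],[0,0.8,0.2],1]

```text
time: 6.92
tool_pos: [0.5102, -0.0833, 0.2081]
tcp_rot: [2.9, 1.206, -0.001]
wrist_force: [-0.1, 0.3, -3.8]
width: 0.221
```

Emit:
move_arm:
  deltas:
    - [[0,0,0.12],[-0.15,0.4,0],1]
    - [[0,0,0.24],[-0.3,0.83,0],1]
    - [[0,0,0.24],[-0.3,0.83,0],1]
    - [[0,0,0.24],[-0.3,0.83,0],1]

```text
time: 7.42
tool_pos: [0.4806, -0.0011, 0.2083]
tcp_rot: [2.624, 1.726, -0.0]
wrist_force: [0.9, -0.8, -3.6]
width: 0.221
```

Emit:
move_arm:
  deltas:
    - [[0,0,0.12],[-0.15,0.4,0],1]
    - [[0,0,0.24],[-0.33,0.83,0],1]
    - [[0,0,0.24],[-0.33,0.83,0],1]
    - [[0,0,0.24],[-0.33,0.83,0],1]

```text
time: 7.92
tool_pos: [0.448, 0.0817, 0.2084]
tcp_rot: [2.255, 2.186, -0.0]
wrist_force: [0.2, -0.4, -3.5]
width: 0.225
```

Emit:
move_arm:
  deltas:
    - [[0,0,0.12],[-0.15,0.4,0],1]
    - [[0,0,0.238],[-0.33,0.83,0],1]
    - [[0,0,0.238],[-0.33,0.83,0],1]
    - [[0,0,0.238],[-0.33,0.83,0],1]
    - [[0,0,0.238],[-0.33,0.83,0],1]
    - [[0,0,0.238],[-0.33,0.83,0],1]

```text
time: 8.68
tool_pos: [0.4148, 0.1648, 0.2083]
tcp_rot: [1.81, 2.568, -0.0]
wrist_force: [-0.1, 0.1, -4.4]
width: 0.221
```

```bash
python3 - <<'E'
from h import *
p,d,i=cam('top'); cv2.imwrite('pics/t2.png',cv2.resize(p[190:260,290:360,::-1],None,fx=6,fy=6)); W=world(i,d); W[d==0]=9
P=W[(np.hypot(W[...,0]-.51,W[...,1]+.16)<.05)&(W[...,2]>.062)&(W[...,2]<.08)]
print('rest',len(P),cv2.minAreaRect((P[:,:2]*1e3).astype(np.float32)))
F=[];X=[]
for k in range(6):
    s=status.read_state(); F.append(s['wrist_force']); X.append(s['tool_pos']); read_camera('wrist')
x=np.mean(X,0); print(np.mean(F,0),np.std(F,0),x,s['time'],s['tcp_rot'])
T=cv2.Rodrigues(s['tcp_rot'])[0]; print('yaw',np.degrees(np.arctan2(T[1,1],T[0,1])),'z',T[:,2],'q',s['q'])
a=np.radians(19.83); e=np.array([np.cos(a),np.sin(a)]); v=x[:2]-[.4923,.1945]; print('rack x,y',v@e,v@[-e[1],e[0]])
# held roller plate seen from top camera
P=W[(np.hypot(W[...,0]-x[0],W[...,1]-x[1])<.06)&(abs(W[...,2]-(x[2]-.013))<.008)]
print('plate',len(P),cv2.minAreaRect((P[:,:2]*1e3).astype(np.float32)) if len(P)>5 else '')
E
```

```text
rest 114 ((508.5826416015625, -161.76123046875), (55.032222747802734, 54.43245315551758), 20.983686447143555)
[-0.16239873 -0.05744364 -3.79219018] [0.40038175 0.36119854 0.49401134] [0.41447032 0.16530978 0.208264  ] 8.975 [ 1.80719773e+00  2.56974452e+00 -7.79286537e-05]
yaw 19.76565023431154 z [-2.15289016e-05 -4.55104872e-05 -9.99999999e-01] q [ 3.24429254e-01 -1.64516369e-01  2.09560285e+00 -3.87618558e-05
  1.21054108e+00 -2.05327576e-02]
rack x,y -0.08311684594337634 -0.0010571365579511891
plate 13 ((408.6099548339844, 130.34597778320312), (24.43287467956543, 3.6191532611846924), 18.487327575683594)
```

Emit:
move_arm:
  deltas:
    - [[0,0,0],[-0.01,0.005,-0.25],1]
    - [[0,0,0],[-0.01,0.005,-0.45],1]
    - [[0,0,0],[-0.01,0.005,-0.48],1]
    - [[0,0,0],[-0.01,0.005,-0.48],1]

```text
time: 9.52
tool_pos: [0.4134, 0.1664, 0.1606]
tcp_rot: [1.806, 2.57, 0.0]
wrist_force: [0.5, 1.1, -3.0]
width: 0.223
```

Emit:
move_arm:
  deltas:
    - [[0,0,0],[0,0,-0.015],1]
    - [[0,0,0],[0,0,-0.03],1]
    - [[0,0,0],[0,0,-0.045],1]
    - [[0,0,0],[0,0,-0.045],1]

```text
time: 10.02
tool_pos: [0.4132, 0.1662, 0.1557]
tcp_rot: [-1.807, -2.57, 0.0]
wrist_force: [-0.4, 0.6, -3.3]
width: 0.217
```

Emit:
move_arm:
  deltas:
    - [[0,0,0],[0,0,-0.01],1]
    - [[0,0,0],[0,0,-0.02],1]
    - [[0,0,0],[0,0,-0.02],1]

```text
time: 10.4
tool_pos: [0.4137, 0.1664, 0.1542]
tcp_rot: [1.806, 2.57, 0.001]
wrist_force: [-0.6, -0.0, -0.4]
width: 0.22
```

Emit:
move_arm:
  deltas:
    - [[0,0,0],[0,0,-0.01],1]
    - [[0,0,0],[0,0,-0.01],1]
    - [[0,0,0],[0,0,-0.01],1]

```text
time: 10.78
tool_pos: [0.4139, 0.1665, 0.1535]
tcp_rot: [1.806, 2.569, 0.002]
wrist_force: [-0.4, 0.7, 4.2]
width: 0.224
```

```bash
cat > fz.py <<'E'
from h import *
F=[];X=[]
for k in range(6):
    s=status.read_state(); F.append(s['wrist_force']); X.append(s['tool_pos']); read_camera('wrist')
x=np.mean(X,0); f=np.mean(F,0); print('N',f[2]+3.9,'F',f,np.std(F,0),x,s['time'])
a=np.radians(19.83); e=np.array([np.cos(a),np.sin(a)]); v=x[:2]-[.4923,.1945]; print('rack x,y',v@e,v@[-e[1],e[0]],'torque',s['torque'],'rot',s['tcp_rot'],s['width'])
E
python3 fz.py
```

```text
N 8.14049945614166 F [-0.38376192  0.0885959   4.24049946] [0.55781117 0.50640995 0.33863432] [0.41371841 0.16641067 0.15328746] 11.025
rack x,y -0.08345071923357261 0.0002335525513883695 torque [0.00763625 0.00884505 0.01537277] rot [1.80648212e+00 2.56979480e+00 7.88142275e-04] 0.2216330418607799
```

Emit:
move_arm:
  deltas:
    - [[0,0,0],[0,0,-0.012],1]
    - [[0,0,0],[0,0,-0.025],1]
    - [[0,0,0],[0,0,-0.025],1]
    - [[0,0,0],[0,0,-0.025],1]

```text
time: 11.58
tool_pos: [0.414, 0.1665, 0.1513]
tcp_rot: [1.806, 2.569, 0.002]
wrist_force: [-1.5, -0.8, 9.2]
width: 0.225
```

```bash
python3 fz.py
```

```text
N 12.614384134202407 F [-1.0609671  -0.39602561  8.71438413] [0.29362979 0.39212322 0.59088818] [0.41397061 0.16649478 0.15130061] 11.825
rack x,y -0.08318493638315683 0.00022711225651797826 torque [-0.04200301  0.23326988 -0.00745773] rot [1.80604705e+00 2.56934421e+00 2.03866059e-03] 0.22313516717007323
```

Emit:
move_arm:
  deltas:
    - [[0,0,0],[0.009,0.003,-0.007],1]
    - [[0,0,0],[0.019,0.007,-0.007],1]
    - [[0,0,0],[0.028,0.01,-0.006],1]
    - [[0,0,0],[0.038,0.014,-0.006],1]
    - [[0,0,0],[0.047,0.017,-0.005],1]
    - [[0,0,0],[0.056,0.02,-0.005],1]
    - [[0,0,0],[0.066,0.024,-0.004],1]
    - [[0,0,0],[0.075,0.027,-0.004],1]
    - [[0,0,0],[0.085,0.031,-0.003],1]
    - [[0,0,0],[0.094,0.034,-0.003],1]

```text
time: 13.12
tool_pos: [0.423, 0.1697, 0.1511]
tcp_rot: [1.807, 2.57, 0.001]
wrist_force: [-2.9, -0.9, 10.6]
width: 0.226
```

```bash
python3 fz.py
```

```text
N 14.459137792119357 F [-2.65049205 -0.77569404 10.55913779] [0.58928436 0.22697678 0.39589066] [0.42298242 0.16974384 0.15108108] 13.375
rack x,y -0.07360531904248262 0.0002264383315889851 torque [-0.17111936  0.54326531  0.03884348] rot [1.80638624e+00 2.56986107e+00 6.22124392e-04] 0.2253505263042518
```

Emit:
move_arm:
  deltas:
    - [[0,0,0],[0.009,0.003,0.0],1]
    - [[0,0,0],[0.019,0.007,0.001],1]
    - [[0,0,0],[0.028,0.01,0.001],1]
    - [[0,0,0],[0.038,0.014,0.002],1]
    - [[0,0,0],[0.047,0.017,0.002],1]
    - [[0,0,0],[0.056,0.02,0.003],1]
    - [[0,0,0],[0.066,0.024,0.003],1]
    - [[0,0,0],[0.075,0.027,0.004],1]
    - [[0,0,0],[0.085,0.031,0.004],1]
    - [[0,0,0],[0.094,0.034,0.005],1]

```text
time: 14.68
tool_pos: [0.432, 0.173, 0.1513]
tcp_rot: [-1.806, -2.57, 0.001]
wrist_force: [-2.2, -1.3, 9.6]
width: 0.224
```

```bash
python3 fz.py
```

```text
N 14.026502397169363 F [-1.65047138 -0.85027109 10.1265024 ] [0.57703539 0.47167635 0.55542441] [0.43236424 0.17312917 0.15152174] 14.925
rack x,y -0.06363140455329395 0.00022843268695897986 torque [-0.18382964  0.47338452  0.08084428] rot [1.80635919e+00 2.56961097e+00 1.07263975e-03] 0.22265662803519815
```

Emit:
move_arm:
  deltas:
    - [[0,0,0],[0.011,0.004,0.001],1]
    - [[0,0,0],[0.023,0.008,0.001],1]
    - [[0,0,0],[0.034,0.012,0.002],1]
    - [[0,0,0],[0.045,0.016,0.003],1]
    - [[0,0,0],[0.057,0.02,0.003],1]
    - [[0,0,0],[0.068,0.025,0.004],1]
    - [[0,0,0],[0.079,0.029,0.004],1]
    - [[0,0,0],[0.09,0.033,0.005],1]
    - [[0,0,0],[0.102,0.037,0.006],1]
    - [[0,0,0],[0.113,0.041,0.006],1]
    - [[0,0,0],[0.124,0.045,0.007],1]
    - [[0,0,0],[0.135,0.049,0.007],1]
    - [[0,0,0],[0.147,0.053,0.008],1]
    - [[0,0,0],[0.158,0.057,0.009],1]
    - [[0,0,0],[0.17,0.061,0.009],1]
    - [[0,0,0],[0.181,0.065,0.01],1]
    - [[0,0,0],[0.192,0.069,0.011],1]
    - [[0,0,0],[0.203,0.073,0.011],1]
    - [[0,0,0],[0.215,0.077,0.012],1]
    - [[0,0,0],[0.226,0.081,0.012],1]

```text
time: 17.48
tool_pos: [0.4555, 0.1814, 0.153]
tcp_rot: [1.806, 2.569, 0.002]
wrist_force: [-1.5, -1.1, 10.5]
width: 0.225
```

```bash
python3 fz.py
```

```text
N 13.757277167773369 F [-0.91418031 -0.26826017  9.85727717] [0.62367899 0.58177818 0.4722834 ] [0.45567908 0.18150297 0.15312844] 17.725
rack x,y -0.03885840711464956 0.00019658044433951255 torque [-0.05733309  0.21441792 -0.03793963] rot [1.80589677 2.56895763 0.00305454] 0.22671477176920832
```

Emit:
move_arm:
  deltas:
    - [[0,0,0],[0.011,0.004,0.0],1]
    - [[0,0,0],[0.023,0.008,0.0],1]
    - [[0,0,0],[0.034,0.012,0.001],1]
    - [[0,0,0],[0.045,0.016,0.001],1]
    - [[0,0,0],[0.057,0.02,0.002],1]
    - [[0,0,0],[0.068,0.025,0.002],1]
    - [[0,0,0],[0.079,0.029,0.003],1]
    - [[0,0,0],[0.09,0.033,0.003],1]
    - [[0,0,0],[0.102,0.037,0.004],1]
    - [[0,0,0],[0.113,0.041,0.004],1]
    - [[0,0,0],[0.124,0.045,0.005],1]
    - [[0,0,0],[0.135,0.049,0.005],1]
    - [[0,0,0],[0.147,0.053,0.006],1]
    - [[0,0,0],[0.158,0.057,0.006],1]
    - [[0,0,0],[0.17,0.061,0.007],1]
    - [[0,0,0],[0.181,0.065,0.007],1]
    - [[0,0,0],[0.192,0.069,0.008],1]
    - [[0,0,0],[0.203,0.073,0.009],1]
    - [[0,0,0],[0.215,0.077,0.01],1]
    - [[0,0,0],[0.226,0.081,0.01],1]

```text
time: 20.27
tool_pos: [0.4783, 0.1896, 0.1543]
tcp_rot: [1.806, 2.569, 0.003]
wrist_force: [-0.9, -0.5, 10.6]
width: 0.223
```

```bash
python3 fz.py
```

```text
N 14.196665601182243 F [-0.73251863 -0.20721081 10.2966656 ] [0.69426622 0.6171758  0.27968029] [0.47844949 0.18968617 0.1543326 ] 20.525
rack x,y -0.014662218208943574 0.0001701320820837435 torque [-0.02945824  0.19093102 -0.01115629] rot [1.8057116  2.56878167 0.00373656] 0.22337694981378708
```

Emit:
move_arm:
  deltas:
    - [[0,0,0],[0.011,0.004,0.001],1]
    - [[0,0,0],[0.023,0.008,0.001],1]
    - [[0,0,0],[0.034,0.012,0.002],1]
    - [[0,0,0],[0.045,0.016,0.002],1]
    - [[0,0,0],[0.057,0.02,0.003],1]
    - [[0,0,0],[0.068,0.025,0.003],1]
    - [[0,0,0],[0.079,0.029,0.004],1]
    - [[0,0,0],[0.09,0.033,0.005],1]
    - [[0,0,0],[0.102,0.037,0.005],1]
    - [[0,0,0],[0.113,0.041,0.006],1]
    - [[0,0,0],[0.124,0.045,0.006],1]
    - [[0,0,0],[0.135,0.049,0.007],1]
    - [[0,0,0],[0.147,0.053,0.007],1]
    - [[0,0,0],[0.158,0.057,0.008],1]
    - [[0,0,0],[0.17,0.061,0.009],1]
    - [[0,0,0],[0.181,0.065,0.009],1]
    - [[0,0,0],[0.192,0.069,0.01],1]
    - [[0,0,0],[0.203,0.073,0.01],1]
    - [[0,0,0],[0.215,0.077,0.011],1]
    - [[0,0,0],[0.226,0.081,0.012],1]

```text
time: 23.08
tool_pos: [0.501, 0.1978, 0.1556]
tcp_rot: [1.806, 2.569, 0.003]
wrist_force: [-1.9, 0.2, 10.5]
width: 0.224
```

```bash
python3 fz.py
```

```text
N 14.27332213676669 F [-0.94925941  0.13674958 10.37332214] [0.49345071 0.50319276 0.43549799] [0.50109754 0.19782613 0.15560769] 23.325
rack x,y 0.009404193753748869 0.00014450458071018046 torque [ 0.03654034  0.16965871 -0.03712563] rot [1.80569516 2.56868897 0.003925  ] 0.22387126888228076
```

Emit:
move_arm:
  deltas:
    - [[0,0,0],[0.011,0.004,0.001],1]
    - [[0,0,0],[0.023,0.008,0.001],1]
    - [[0,0,0],[0.034,0.012,0.002],1]
    - [[0,0,0],[0.045,0.016,0.002],1]
    - [[0,0,0],[0.057,0.02,0.003],1]
    - [[0,0,0],[0.068,0.025,0.003],1]
    - [[0,0,0],[0.079,0.029,0.004],1]
    - [[0,0,0],[0.09,0.033,0.005],1]
    - [[0,0,0],[0.102,0.037,0.005],1]
    - [[0,0,0],[0.113,0.041,0.006],1]
    - [[0,0,0],[0.124,0.045,0.006],1]
    - [[0,0,0],[0.135,0.049,0.007],1]
    - [[0,0,0],[0.147,0.053,0.007],1]
    - [[0,0,0],[0.158,0.057,0.008],1]
    - [[0,0,0],[0.17,0.061,0.009],1]
    - [[0,0,0],[0.181,0.065,0.009],1]
    - [[0,0,0],[0.192,0.069,0.01],1]
    - [[0,0,0],[0.203,0.073,0.01],1]
    - [[0,0,0],[0.215,0.077,0.011],1]
    - [[0,0,0],[0.226,0.081,0.012],1]

```text
time: 25.88
tool_pos: [0.5236, 0.2059, 0.1568]
tcp_rot: [1.806, 2.569, 0.003]
wrist_force: [-0.8, 0.6, 10.8]
width: 0.223
```

```bash
python3 fz.py
```

```text
N 13.839354029596674 F [-0.79221337  0.21394509  9.93935403] [0.19700263 0.48439643 0.81182172] [0.52370436 0.20593712 0.15685227] 26.125
rack x,y 0.033422005386233467 0.00010561464313462162 torque [-0.02754146  0.17195298  0.05705091] rot [1.80573954 2.56867173 0.00407001] 0.22235563783435158
```

Emit:
move_arm:
  deltas:
    - [[0,0,0],[0.011,0.004,0.0],1]
    - [[0,0,0],[0.023,0.008,0.001],1]
    - [[0,0,0],[0.034,0.012,0.001],1]
    - [[0,0,0],[0.045,0.016,0.002],1]
    - [[0,0,0],[0.057,0.02,0.002],1]
    - [[0,0,0],[0.068,0.025,0.003],1]
    - [[0,0,0],[0.079,0.029,0.003],1]
    - [[0,0,0],[0.09,0.033,0.004],1]
    - [[0,0,0],[0.102,0.037,0.004],1]
    - [[0,0,0],[0.113,0.041,0.005],1]
    - [[0,0,0],[0.124,0.045,0.006],1]
    - [[0,0,0],[0.135,0.049,0.006],1]
    - [[0,0,0],[0.147,0.053,0.007],1]
    - [[0,0,0],[0.158,0.057,0.007],1]
    - [[0,0,0],[0.17,0.061,0.008],1]
    - [[0,0,0],[0.181,0.065,0.008],1]
    - [[0,0,0],[0.192,0.069,0.009],1]
    - [[0,0,0],[0.203,0.073,0.01],1]
    - [[0,0,0],[0.215,0.077,0.01],1]
    - [[0,0,0],[0.226,0.081,0.011],1]

```text
time: 28.68
tool_pos: [0.5462, 0.214, 0.158]
tcp_rot: [1.806, 2.569, 0.004]
wrist_force: [-0.7, 0.3, 10.5]
width: 0.224
```

```bash
python3 fz.py
```

```text
N 13.788854764646484 F [-0.32356169 -0.37213725  9.88885476] [0.8406754  0.43920007 0.33994228] [0.54631008 0.21406618 0.15801589] 28.925
rack x,y 0.05744490158711573 8.410149104678864e-05 torque [ 0.02061733  0.10910423 -0.0280535 ] rot [1.80564596 2.56862863 0.0042539 ] 0.2238466862721296
```

Emit:
move_arm:
  deltas:
    - [[0,0,0],[0.012,0.004,0.0],1]
    - [[0,0,0],[0.024,0.009,0.001],1]
    - [[0,0,0],[0.037,0.013,0.001],1]
    - [[0,0,0],[0.049,0.018,0.002],1]
    - [[0,0,0],[0.061,0.022,0.003],1]
    - [[0,0,0],[0.073,0.026,0.003],1]
    - [[0,0,0],[0.085,0.031,0.004],1]
    - [[0,0,0],[0.098,0.035,0.004],1]
    - [[0,0,0],[0.11,0.04,0.005],1]
    - [[0,0,0],[0.122,0.044,0.006],1]
    - [[0,0,0],[0.134,0.048,0.006],1]
    - [[0,0,0],[0.147,0.053,0.007],1]
    - [[0,0,0],[0.159,0.057,0.008],1]
    - [[0,0,0],[0.171,0.062,0.008],1]
    - [[0,0,0],[0.183,0.066,0.009],1]
    - [[0,0,0],[0.195,0.07,0.01],1]
    - [[0,0,0],[0.208,0.075,0.01],1]
    - [[0,0,0],[0.22,0.079,0.011],1]
    - [[0,0,0],[0.232,0.084,0.012],1]
    - [[0,0,0],[0.244,0.088,0.012],1]

```text
time: 31.48
tool_pos: [0.5705, 0.2228, 0.1592]
tcp_rot: [1.806, 2.569, 0.004]
wrist_force: [-0.7, 0.1, 9.4]
width: 0.223
```

```bash
python3 fz.py; python3 - <<'E'
from h import *
ims=[]
for n in('top','scene'):
    p,d,i=cam(n); W=world(i,d); W[d==0]=9
    a=np.radians(19.83); e=np.array([np.cos(a),np.sin(a)]); c=np.array([.4923,.1945])
    X=(W[...,:2]-c)@e; Y=(W[...,:2]-c)@[-e[1],e[0]]
    f=np.load(n+'.npz'); W0=world(i,f['d']); W0[f['d']==0]=9; X0=(W0[...,:2]-c)@e; Y0=(W0[...,:2]-c)@[-e[1],e[0]]
    for x in(-83,-55,-33,-11,11,33,55,83):
        r=[]
        for XX,YY,WW in((X0,Y0,W0),(X,Y,W)):
            m=(np.hypot(XX-x/1e3,YY)<.006)&(WW[...,2]>.065)&(WW[...,2]<.1); r+=[m.sum(),np.percentile(WW[m][:,2],75) if m.sum()>2 else 0]
        print(n,x,np.round(r,4))
    uv=proj(i,[[c[0],c[1],.08]])[0].astype(int); s=60
    ims.append(cv2.resize(p[max(0,uv[1]-s):uv[1]+s,uv[0]-s:uv[0]+s,::-1],(400,400),interpolation=cv2.INTER_CUBIC))
cv2.imwrite('pics/e.png',np.hstack(ims))
E
```

```text
N 13.800535503120958 F [-0.85906859  0.13474644  9.9005355 ] [0.55120245 0.26584469 0.42463078] [0.57066319 0.22285239 0.15924718] 31.725
rack x,y 0.08333450386909946 8.799875136315062e-05 torque [0.01677868 0.09096455 0.02665257] rot [1.80563106 2.56870223 0.00413894] 0.22425447164860182
top -83 [15.      0.0766 14.      0.0777]
top -55 [13.      0.0823  0.      0.    ]
top -33 [15.      0.0838  0.      0.    ]
top -11 [14.      0.0843  0.      0.    ]
top 11 [13.      0.0857  0.      0.    ]
top 33 [14.      0.0849  0.      0.    ]
top 55 [13.      0.0877  0.      0.    ]
top 83 [13.      0.0852  0.      0.    ]
scene -83 [8.     0.0749 6.     0.0746]
scene -55 [11.     0.078  3.     0.076]
scene -33 [11.      0.0805  0.      0.    ]
scene -11 [13.     0.081  0.     0.   ]
scene 11 [11.      0.0828  0.      0.    ]
scene 33 [14.      0.0839  0.      0.    ]
scene 55 [16.      0.0838  0.      0.    ]
scene 83 [12.      0.0839  0.      0.    ]
```

View pics/e.png

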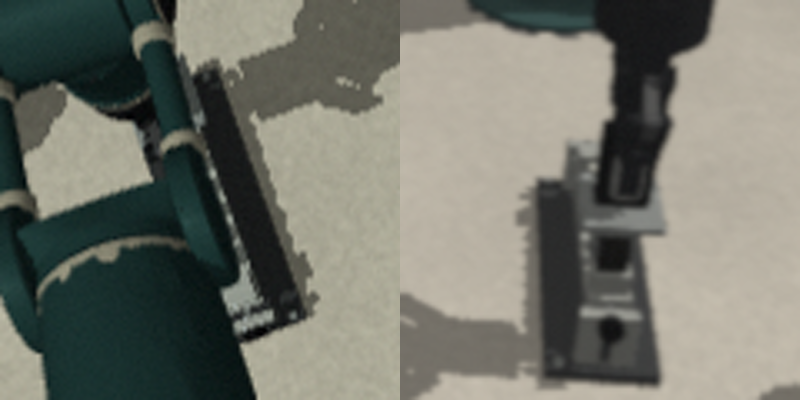

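Both fixed views are blocked by the arm; the wheel still sits on the +x landing at 13.8 N. I'll lift straight up there and check the caps with the wrist camera.

Emit:
move_arm:
  deltas:
    - [[0,0,0],[0,0,0.05],1]
    - [[0,0,0],[0.0,0.0,0.4],1]
    - [[0,0,0],[0,0,0.8],1]
    - [[0,0,0],[0.0,0.0,0.8],1]
    - [[0,0,0],[0,0,0.8],1]

```text
time: 32.5
tool_pos: [0.568, 0.2219, 0.2345]
tcp_rot: [-1.805, -2.568, 0.005]
wrist_force: [-0.4, 0.2, -4.8]
width: 0.218
```

```bash
python3 - <<'E'
from h import *
a=np.radians(19.83); e=np.array([np.cos(a),np.sin(a)]); c=np.array([.4923,.1945])
for n in('wrist','scene'):
    p,d,i=cam(n); W=world(i,d); W[d==0]=9
    if n=='wrist': cv2.imwrite('pics/w5.png',p[...,::-1])
    X=(W[...,:2]-c)@e; Y=(W[...,:2]-c)@[-e[1],e[0]]
    for x in(-83,-55,-33,-11,11,33,55,83):
        m=(np.hypot(X-x/1e3,Y)<.006)&(W[...,2]>.065)&(W[...,2]<.1)
        print(n,x,m.sum(),np.round(np.percentile(W[m][:,2],[25,50,75]),4) if m.sum()>2 else '')
E
```

```text
wrist -83 92 [0.0753 0.0757 0.0761]
wrist -55 98 [0.0765 0.0768 0.0774]
wrist -33 105 [0.0776 0.078  0.0785]
wrist -11 109 [0.0787 0.0791 0.0794]
wrist 11 108 [0.0798 0.0803 0.0808]
wrist 33 110 [0.081  0.0815 0.0819]
wrist 55 111 [0.0822 0.0826 0.083 ]
wrist 83 109 [0.0835 0.0838 0.0845]
scene -83 7 [0.0741 0.0748 0.075 ]
scene -55 5 [0.0753 0.0755 0.0761]
scene -33 8 [0.0757 0.0762 0.0769]
scene -11 10 [0.0773 0.0782 0.0789]
scene 11 12 [0.0787 0.0791 0.0794]
scene 33 11 [0.0792 0.0798 0.08  ]
scene 55 11 [0.0811 0.0814 0.0816]
scene 83 10 [0.0822 0.0825 0.0828]
```

View pics/w5.png

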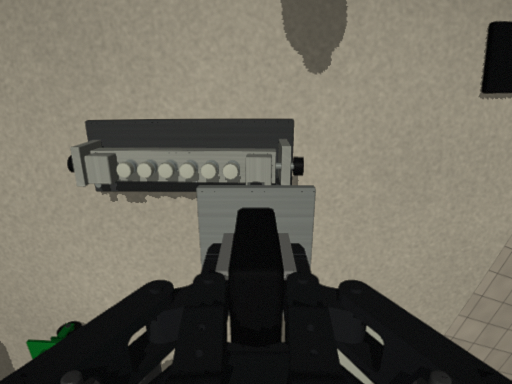

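The wrist view shows the six caps at (124..230,170) flush between the landings at (101,168) and (259,168). Cap heights (76.8, 78.0, 79.1, 80.3, 81.5, 82.6 mm) lie on the landing line (75.7 to 83.8 mm), so all six are home. Back to the rest.

Emit:
move_arm:
  deltas:
    - [[0,0,-0.12],[-0.08,-0.45,0],1]
    - [[0,0,-0.24],[-0.15,-0.96,0],1]
    - [[0,0,-0.24],[-0.15,-0.96,0],1]
    - [[0,0,-0.24],[-0.15,-0.96,0],1]

```text
time: 33.1
tool_pos: [0.5537, 0.1262, 0.2358]
tcp_rot: [-2.255, -2.185, 0.002]
wrist_force: [0.2, 0.9, -3.1]
width: 0.225
```

Emit:
move_arm:
  deltas:
    - [[0,0,-0.12],[-0.08,-0.45,0],1]
    - [[0,0,-0.24],[-0.15,-0.96,0],1]
    - [[0,0,-0.24],[-0.15,-0.96,0],1]
    - [[0,0,-0.24],[-0.15,-0.96,0],1]

```text
time: 33.6
tool_pos: [0.5395, 0.0313, 0.2369]
tcp_rot: [-2.624, -1.726, -0.0]
wrist_force: [0.1, -0.5, -3.4]
width: 0.224
```

Emit:
move_arm:
  deltas:
    - [[0,0,-0.12],[-0.08,-0.45,0],1]
    - [[0,0,-0.24],[-0.15,-0.96,0],1]
    - [[0,0,-0.24],[-0.15,-0.96,0],1]
    - [[0,0,-0.24],[-0.15,-0.96,0],1]

```text
time: 34.1
tool_pos: [0.5248, -0.0644, 0.2372]
tcp_rot: [-2.9, -1.205, -0.0]
wrist_force: [-0.6, 0.1, -4.5]
width: 0.224
```

Emit:
move_arm:
  deltas:
    - [[0,0,-0.12],[-0.08,-0.45,0],1]
    - [[0,0,-0.237],[-0.14,-0.95,-0.2],1]
    - [[0,0,-0.237],[-0.14,-0.95,-0.3],1]
    - [[0,0,-0.237],[-0.14,-0.95,-0.4],1]
    - [[0,0,-0.237],[-0.14,-0.95,-0.4],1]
    - [[0,0,-0.237],[-0.14,-0.95,-0.4],1]

```text
time: 34.85
tool_pos: [0.5111, -0.1595, 0.1978]
tcp_rot: [3.074, 0.648, 0.001]
wrist_force: [0.2, -0.2, -3.8]
width: 0.218
```

```bash
python3 - <<'E'
from h import *
p,d,i=cam('wrist'); W=world(i,d); W[d==0]=9
s=status.read_state(); T=cv2.Rodrigues(s['tcp_rot'])[0]; x=s['tool_pos']; print(x,np.degrees(np.arctan2(T[1,1],T[0,1])),T[:,2],s['time'])
cv2.imwrite('pics/w6.png',p[...,::-1])
a=np.radians(23.6); ey=np.array([np.cos(a),np.sin(a)]); ex=np.array([ey[1],-ey[0]])
m=(np.hypot(W[...,0]-x[0],W[...,1]-x[1])<.05)
# held plate edges in roller axes, relative to TCP
P=W[m&(abs(W[...,2]-x[2]+.013)<.004)]; v=P[:,:2]-x[:2]; print('plate x',np.percentile(v@ex,[.5,99.5]),'y max',np.percentile(v@ey,99.5),np.median(P[:,2])-x[2])
# rest rim
R=W[m&(W[...,2]>.064)&(W[...,2]<.076)]; v=R[:,:2]-x[:2]; print('rim',len(R),'x',np.percentile(v@ex,[.5,99.5]),'y max',np.percentile(v@ey,99.5),np.median(R[:,2]))
q=v@ey; o=R[q>np.percentile(q,99.5)-.004]; w=(o[:,:2]-x[:2]); print('rim yaw off',np.polyfit(w@ex,w@ey,1))
E
```

```text
[ 0.51117141 -0.15983375  0.19805845] -66.22949207715118 [ 1.15973733e-03 -2.63634676e-04 -9.99999293e-01] 34.9
plate x [-0.03081987  0.03276292] y max 0.02959940732702342 -0.013057249468824222
rim 699 x [-0.02611368  0.0277225 ] y max 0.02636727404125607 0.06970765092058717
rim yaw off [-0.02714131  0.02422078]
```

View pics/w6.png

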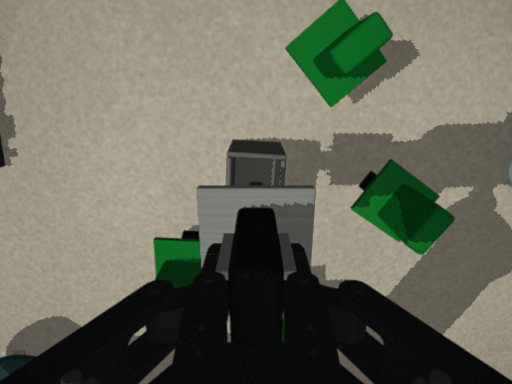

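The view shows the roller held above the rest with the mouth centred behind the plate at about (257,160). Measured rim and plate agree within 1 mm (yaw within 0.03 rad). Lowering.

Emit:
move_arm:
  deltas:
    - [[0,0,0],[-0.012,-0.005,-0.2],1]
    - [[0,0,0],[-0.012,-0.005,-0.4],1]
    - [[0,0,0],[-0.012,-0.005,-0.55],1]
    - [[0,0,0],[-0.012,-0.005,-0.7],1]
    - [[0,0,0],[-0.012,-0.005,-0.7],1]

```text
time: 35.52
tool_pos: [0.5083, -0.1607, 0.126]
tcp_rot: [-3.073, -0.644, 0.004]
wrist_force: [-1.3, -0.6, -3.8]
width: 0.218
```

Emit:
move_arm:
  deltas:
    - [[0,0,0],[0,0,-0.15],1]
    - [[0,0,0],[0,0,-0.3],1]
    - [[0,0,0],[0,0,-0.36],1]
    - [[0,0,0],[0,0,-0.36],1]

```text
time: 36.02
tool_pos: [0.5086, -0.1609, 0.0904]
tcp_rot: [-3.074, -0.644, 0.002]
wrist_force: [0.6, 1.0, -4.0]
width: 0.222
```

Emit:
move_arm:
  deltas:
    - [[0,0,0],[0,0,-0.007],1]
    - [[0,0,0],[0,0,-0.014],1]
    - [[0,0,0],[0,0,-0.014],1]

```text
time: 36.4
tool_pos: [0.5095, -0.1612, 0.0903]
tcp_rot: [3.075, 0.644, 0.001]
wrist_force: [0.8, 0.8, -4.4]
width: 0.225
```

```bash
python3 fz.py
```

```text
N 0.1438396929469472 F [ 0.00453834  0.17086856 -3.75616031] [0.63824279 0.34987456 0.45633341] [ 0.50941465 -0.16120504  0.09022188] 36.65
rack x,y -0.10456619382468038 -0.3404187096115284 torque [-0.0269103   0.03595856 -0.01751141] rot [3.07475611e+00 6.43952913e-01 3.37459783e-04] 0.22197621200350368
```

Emit:
move_arm:
  deltas:
    - [[0,0,0],[0,0,-0.008],1]
    - [[0,0,0],[0,0,-0.012],1]
    - [[0,0,0],[0,0,-0.012],1]

```text
time: 37.08
tool_pos: [0.5093, -0.1612, 0.089]
tcp_rot: [3.075, 0.644, -0.0]
wrist_force: [-1.8, 0.3, -2.0]
width: 0.22
```

```bash
python3 fz.py
```

```text
N 2.9712622486098663 F [-1.25390287  0.50469176 -0.92873775] [0.32584303 0.3941019  0.53525113] [ 0.50928163 -0.16116434  0.08897481] 37.325
rack x,y -0.10467752395319949 -0.34033529608934426 torque [ 0.04833488  0.23685619 -0.00098392] rot [3.07482652e+00 6.44046124e-01 5.77306073e-05] 0.2209336853139086
```

Emit:
move_arm:
  deltas:
    - [[0,0,0],[0,0,0],0.3]
    - [[0,0,0],[0,0,0],0]
    - [[0,0,0],[0,0,0],-0.5]
    - [[0,0,0],[0,0,0],-1]
    - [[0,0,0],[0,0,0],-1]
    - [[0,0,0],[0,0,0],-1]

```text
time: 38.12
tool_pos: [0.5093, -0.1612, 0.0888]
tcp_rot: [3.075, 0.644, -0.0]
wrist_force: [0.2, 0.4, -0.2]
width: 1.004
```

Emit:
move_arm:
  deltas:
    - [[0,0,0],[0,0,0.2],-1]
    - [[0,0,0],[0,0,0.5],-1]
    - [[0,0,0],[0,0,1],-1]
    - [[0,0,0],[0,0,1],-1]
    - [[0,0,0],[0,0,1],-1]

```text
time: 38.75
tool_pos: [0.5091, -0.1611, 0.1887]
tcp_rot: [3.075, 0.644, 0.0]
wrist_force: [0.2, -0.6, 0.4]
width: 1.0
```

Emit:
move_arm:
  deltas:
    - [[0,0,0],[-0.1,0.7,0.4],-1]
    - [[0,0,0],[-0.1,0.7,0.4],-1]
    - [[0,0,0],[-0.1,0.7,0.4],-1]
    - [[0,0,0],[-0.1,0.7,0.4],-1]
    - [[0,0,0],[-0.1,0.7,0.4],-1]

```text
time: 39.38
tool_pos: [0.4987, -0.0918, 0.2275]
tcp_rot: [-3.075, -0.643, 0.003]
wrist_force: [0.4, 0.3, -0.8]
width: 0.996
```

```bash
python3 - <<'E'
from h import *
a=np.radians(19.83); e=np.array([np.cos(a),np.sin(a)]); c=np.array([.4923,.1945])
s=status.read_state(); print(s['time'],s['tool_pos'],s['width'],s['wrist_force'])
ims=[]
for n in('wrist','top','scene'):
    p,d,i=cam(n); W=world(i,d); W[d==0]=9; ims.append(p[...,::-1])
    r=np.hypot(W[...,0]-.509,W[...,1]+.161)
    for lo,hi in((.134,.146),(.0735,.08)):
        P=W[(r<.046)&(W[...,2]>lo)&(W[...,2]<hi)]
        if len(P)>5:
            A=np.c_[P[:,:2]-P[:,:2].mean(0),np.ones(len(P))]; print(n,lo,len(P),cv2.minAreaRect((P[:,:2]*1e3).astype(np.float32)),'plane',np.linalg.lstsq(A,P[:,2],rcond=None)[0])
    X=(W[...,:2]-c)@e; Y=(W[...,:2]-c)@[-e[1],e[0]]; z=[]
    for x in(-83,-55,-33,-11,11,33,55,83):
        m=(np.hypot(X-x/1e3,Y)<.006)&(W[...,2]>.065)&(W[...,2]<.1); z.append(np.median(W[m][:,2]) if m.sum()>2 else 0)
    print(n,'line',np.round(z,4))
    if n=='top':
        W0=np.load('top.npz'); 
        for nm,q,lo in(('bottle',(.55,.43),.1),('tip',(.8,.024),.05),('beaker',(.645,-.464),.06)):
            for dd in(W0['d'],d):
                V=world(i,dd); V[dd==0]=9; m=(np.hypot(V[...,0]-q[0],V[...,1]-q[1])<.1)&(V[...,2]>lo)&(V[...,2]<.2); print(nm,m.sum(),np.round(np.median(V[m],0),4))
cv2.imwrite('pics/f.png',np.hstack([cv2.resize(ims[0],(400,300)),cv2.resize(ims[2],(400,300))]))
E
```

```text
39.375 [ 0.49873444 -0.09182917  0.22748223] 0.9960919641933355 [ 0.36527521  0.34733632 -0.76075448]
wrist 0.134 1119 ((509.6007385253906, -162.3531036376953), (39.90436935424805, 19.96889877319336), 23.711374282836914) plane [ 0.0072321  -0.06942719  0.13964746]
wrist 0.0735 2072 ((509.4803771972656, -162.1495361328125), (60.1754264831543, 63.77088165283203), 23.869306564331055) plane [-0.00183136 -0.00222931  0.07613298]
wrist line [0 0 0 0 0 0 0 0]
top 0.134 24 ((495.9029541015625, -167.24649047851562), (10.707540512084961, 20.493911743164062), 1.0417603254318237) plane [0.3036037  0.14878702 0.13892798]
top 0.0735 80 ((493.571533203125, -169.94168090820312), (21.463359832763672, 63.407020568847656), 22.032386779785156) plane [0.00188639 0.00103018 0.07660633]
top line [0.0752 0.0755 0.0777 0.078  0.0794 0.0802 0.0826 0.0833]
bottle 369 [0.5503 0.4296 0.1157]
bottle 372 [0.5508 0.4296 0.1157]
tip 977 [0.7927 0.024  0.0621]
tip 981 [0.7927 0.024  0.0624]
beaker 248 [ 0.6414 -0.4651  0.083 ]
beaker 250 [ 0.641  -0.4636  0.0821]
scene 0.134 52 ((512.9506225585938, -159.7733612060547), (37.38285446166992, 19.349449157714844), 25.954994201660156) plane [-0.04234556  0.03776476  0.13859407]
scene 0.0735 164 ((510.9043273925781, -160.5006103515625), (60.754093170166016, 63.22030258178711), 24.279111862182617) plane [ 0.00894709 -0.00321461  0.07535611]
scene line [0.074  0.075  0.0763 0.0772 0.0792 0.08   0.0817 0.0824]
```

View pics/f.png

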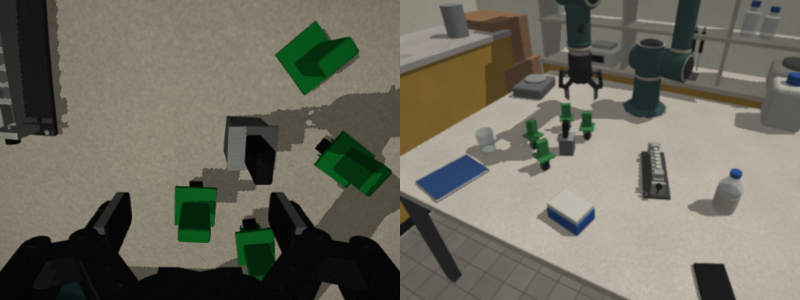

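The roller is upright and level in its rest, with the plate at 0.076 m, the handle at (0.5096, -0.162) and the plate's slope under 0.003. The gripper is open and clear, all caps are on the landing line, and the bystanders haven't moved. Handing in.

```bash
python3 -c "
from workcell import order
print(order.finish_job())"
```

```text
the job is handed in; nothing more can be done
None
```

I rolled the spring roller from the -x landing to the +x landing in one pass, put it back in its rest and handed the job in at about 39.5 s. The hand-in gave no verdict.

- **Rolling:** the force was about 8, then 13 N on the first landing. At the stops along the row it was 13.8–14.5 N. I read it only at those stops, so peaks in between were not recorded.
- **Caps:** after the pass, the wrist camera put all six cap tops within about 0.3 mm of the line between the landings. The top and scene cameras agreed to about 1 mm after the roller was back.
- **Roller:** it is released in its rest. The plate lies on the rim (0.076 m) and is level to under 0.01 rad, and the handle is within about 2 mm of the rest's middle.
- **Bystanders:** the bottle, tip box and beaker show no shift beyond about 2 mm of measurement noise.
- **Checks that disagreed:**
    - The handle-top plane fits (0.04–0.07 rad from the wrist and scene cameras, larger from the top) were too noisy to trust, so I relied on the larger plate instead.
    - In the last top view the arm partly hid the roller, so I left out those roller figures.
    - On the landing, both fixed cameras were blocked. I lifted straight up there and checked the caps with the wrist camera.

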